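Tuck the drill-bit case's flap under its lip

TASK

Close the drill-bit case on the bench: with a fingertip, fold its standing cover flap over onto the case, keep it down and push it on gently (it is thin plastic) until its free edge is tucked fully home beneath the case's lip, so that it stays shut when you let go. Only push with the fingertips or the outside of the fingers: do not pinch the flap, and leave the tools lying beside the case where they are.

Things in the scene. Friction and masses are not known exactly. Their poses are not given: they have to be found in the camera images.
- bit_case: Black plastic drill-bit case screwed to the bench, open on top, steel bits inside; 126 (x) x 104 (y) mm, small ears and lugs out to y = +-67 mm. Origin: centre of its underside, on the bench. Its +x points from the lip (front) to the hinge (rear); z up. Side and rear walls 33 mm high, front wall with lip 47 mm high.
- hinge_axis (a point): Middle of the flap's hinge pin: case x = +52 mm, 34 mm above the bench; the pin runs along the case's y axis.
- lip (a point): Middle of the rear edge of the lip under which the flap is tucked: case x = -39 mm, 45 mm above the bench. The lip is a 98 mm wide, 4 mm thick ledge that overhangs rearwards from the top of the front wall; underside 43 mm, top 47 mm above the bench.
- flap_push (a point): Where a fingertip pushes: on the outer face of the grey flap (4 mm above the plane of the pin when shut; while the flap stands, this face looks away from the lip), mid-width, 40 mm from the pin when not slid. Axes turn with the flap: -x points to its free edge, z out of the outer face. Flap 94 mm wide, 4 mm thick, smooth between pin and thumb step.
- thumb_step (a point): Foot of the thumb step on the flap's outer face, mid-width, 58 mm from the pin when not slid: a 90 mm wide ridge, 8 mm high, whose steep face looks to the hinge and whose back slopes down towards the free edge. A fingertip behind the steep face pushes the flap towards the lip.
- flap_edge (a point): Middle of the flap's rounded free edge, 88 mm from the hinge pin when not slid. The flap is thin plastic: it takes 10 N easily but more than 45 N from the fingers would crack it.
- flap_hinge (a joint): Angle of the flap, rad: 0 = flat on the case (firm stop), 1.57 = straight up, 1.9 = stop. A weak spring (0.06 N m per rad, a little friction) lifts it again to about 0.75 or more whenever it is neither held down nor tucked; tucked and let go it rests against the lip's underside at about 0.05.
- flap_slide (a joint): How far the flap is slid along its own plane away from the pin (slotted hinge), m: 0 = back (start), 0.020 = fully home (stop). Friction 1.5 N; stays where left. Flat and not slid, the free edge is 3 mm short of the lip and 5 mm below its underside; slid out too early, it lands on top of the lip.
- tape_measure: Yellow tape measure, 41 x 89 x 65 mm, loose, standing to the right of the case. Origin: centre of its underside. Leave alone.
- screwdriver: Blue-handled screwdriver, 23 x 214 x 21 mm, loose, lying to the right of the tape measure. Origin: centre of its underside. Leave alone.
- spanner: Small steel spanner, 26 x 173 x 7 mm, loose, lying to the left of the case. Origin: centre of its underside. Leave alone.
- bread_maker: Large white bread maker that stands fixed to the right of and behind the case, an obstacle: 330 x 270 mm, 255 mm high. Origin: centre of its underside. Reach the case round its near (robot) side or well above it. (A tall black screen stands to the left of and behind the case.)

How it is judged:
By the outcome, as a careful person would: the job done as asked, in the order asked, and still so for the second after the job is handed in, with the robot touching nothing.
It also fails if it takes over 38 s, if anything falls off the work surface, if the arm or the gripper's body presses on something with over 40 N, if the wrist force passes 120 N, or if a joint passes its speed limit or range.

ROBOT

A 6-joint arm with a two-finger parallel gripper is mounted at the origin on a cart in front of the work surface, level with it; the furniture and walls round the work are solid. World frame = base frame: x ahead of the robot, y to its left, z up, the work surface at z = 0. Lengths are in m, angles in rad, forces in N, time in s.
With the tool pointing down it reaches from about 0.15 to 0.775 m from the base axis. Payload 6.1 kg.
Tool frame: the origin (TCP) lies at the very end of the fingers, on their centre line; the grasp point (between the pads) lies behind it (manip.tcp_to_grasp is the z of the grasp point in the tool frame, in m); z points along the fingers, y is the line along which they close (so a half turn about z gives the same grasp; the last joint's range is limited). The gripper opens to 85 mm and grips with 20 to 120 N. Pads are 22 mm wide; open, the fingers measure 114 mm over their backs; the gripper's body (76 mm by 85 mm) begins 54 mm behind the grasp point. The pads swing forward as they close: fully open they stand 13 mm farther back than shut.
Start: joints at [1.117, 0.126, -0.04, 1.405, 0, 1.571], TCP at [0.23, 0.472, 0.231] pointing down, gripper open.
Joint ranges: [-2.72, 2.72], [-0.95, 1.95], [-1.27, 1.35], [-1.78, 2.02], [-1.46, 1.47], [-3.14, 3.14]. Speed limits (rad/s): [2.39, 2.39, 3.01, 3.14, 3.14, 3.14].

INTERFACE

Orientations are given as [roll, pitch, yaw] about the fixed x, y, z axes, in that order (R = Rz(yaw) Ry(pitch) Rx(roll)).
In Python, from workcell import monitor, vision, job, manip gives the robot as it stands. The module is installed in compiled form; this text tells all that it offers.
- The arm moves only by the tool servo_tool, never from a script. Its argument "deltas" is a list of rows, each an object of numbers: "x", "y", "z": the shift along the tool's x, y, z in mm; "wx", "wy", "wz": the turn, a rotation vector about the tool's x, y, z in degrees. A call has 1 to 10 rows; each row is the pose to reach, as a shift and turn from the pose commanded when the call began, along the tool's axes at that moment; what a row does not reach only later rows make up. A row lasts 1/8 s, in which the tool goes at most 62.5 mm and 10.7 degrees, less where a joint would pass 70% of its speed; a pose out of reach is approached as far as the arm can. A call with a gripper value outside its range is refused whole. "fingers" is the finger opening in mm, from 0 to 85.4, set as the call begins (left out, the last holds). The fingers move at their own pace and stop on an object; "grip_force" is the grip in N (left out, the last holds). Time passes only in rows, so rows that repeat a pose let the fingers close. It gives the time, the measured TCP pose, the force, the opening and the grip force at its end, in the units of the state.
- monitor.get_obs(): the state, without advancing time (a new reading comes with each control period).
- vision.read_camera(name): name is "scene" or "top" or "wrist"; returns a dict with "frame" (384x512x3 uint8, blue, green, red), "vfov" (degrees; the focal length in pixels is half the picture's height over the tangent of half this angle, whatever the lens; pixels are square), "cx", "cy" (the principal point, pixels), "R" (3x3) and "t" (3): a world point X has camera coordinates R X + t; the wrist camera has in their place "mount" (4x4, takes a point from camera to tool coordinates, whose origin is the TCP and whose axes are the flange's). Camera axes: x right, y down, z forward; pixel columns grow to the right and rows downward; lengths in m; the calibration is good to about 2 mm. A picture is of the moment at which its call begins: read the wrist's pose just before it. There is no depth.
- job.job_done(): hands the job in; it is judged then, once.
The state is a dict: "clock": time; "joints": joint angles; "joint_vel": joint speeds; "effort": joint torques, N m; "position": TCP position; "eef_rot": TCP orientation; "contact_force": force on the tool from outside, world axes, zero at the start; "torque": the same for the moment, N m; "width": finger opening in m; "grip_force": force on a finger pad.
Only numpy, scipy, OpenCV 4.12 (cv2) and the standard library are available. Lean on these libraries where they do the work, as an engineer would, in place of code of your own. Each camera call takes 0.05 s, during which the arm holds its last target. There are 200 camera calls.

## Working session

There is one attempt and no reset: what is moved stays moved. The work goes in short steps, Python scripts to look and compute and a tool call to move; the robot and the scene stay as the last step left them, time stands still between calls to the robot, and variables do not carry over. Pictures are saved under pics/ and viewed, at most 10 in all, crops included, and the job is handed in when it is done.

Besides the shell and the picture viewer there is one more tool, called after "Call:" as name([rows], argument=value, ...), one row to a line, values as JSON. servo_tool: Moves the arm, as the interface text tells. Its arguments: {"type":"object","properties":{"deltas":{"type":"array"},"fingers":{"type":"number"},"grip_force":{"type":"number"}},"required":["deltas"]}

```bash
mkdir -p pics
python3 - <<'E'
from workcell import monitor, vision, manip
import cv2, numpy as np, pickle
print(monitor.get_obs()['position'],monitor.get_obs()['eef_rot'],manip.tcp_to_grasp)
d={}
for n in("scene","top"):
    c=vision.read_camera(n); d[n]=c; print(n,c['vfov'],c['cx'],c['cy'],np.round(c['R'],3).tolist(),np.round(c['t'],3))
pickle.dump(d,open('c.pkl','wb'))
cv2.imwrite('pics/a.png',np.vstack([d['scene']['frame'],d['top']['frame']])[:, :] if 0 else d['scene']['frame'])
cv2.imwrite('pics/b.png',d['top']['frame'])
E
```

```text
[0.22996199 0.47151688 0.23053417] [-3.14005209e+00 -3.30308693e-05  2.68778925e+00] -0.0187
scene 51.10426466944455 252.93660514864195 191.76867937370096 [[-0.688, -0.726, -0.026], [-0.328, 0.343, -0.88], [0.648, -0.597, -0.474]] [0.435 0.153 0.891]
top 50.53620262852029 258.85501265879014 189.56572713039253 [[0.025, -1.0, -0.005], [-0.996, -0.024, -0.082], [0.082, 0.007, -0.997]] [0.123 0.507 1.168]
```

View pics/a.png

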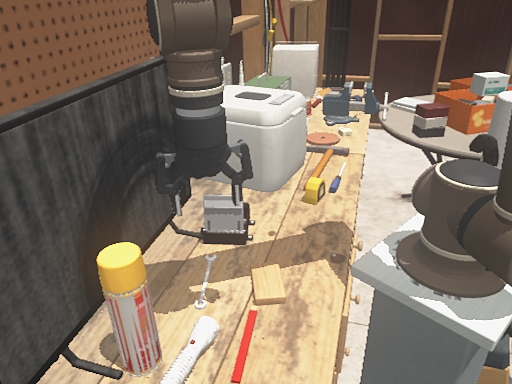

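View pics/b.png

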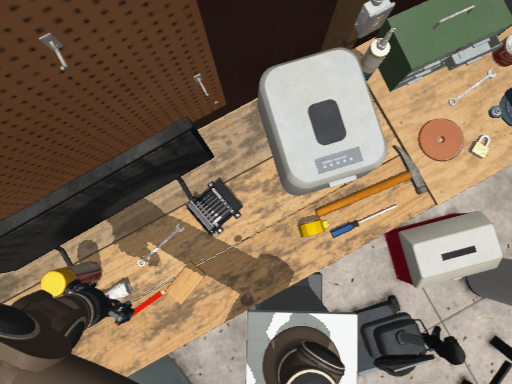

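Top view: the case is near (214,207), turned about 30°. Scene view: the grey standing flap is near (223,213). I'll zoom in on both.

Run:
```python
import cv2, numpy as np, pickle
d=pickle.load(open('c.pkl','rb'))
a=cv2.resize(d['scene']['frame'][175:265,155:275],None,fx=6.6,fy=6.6,interpolation=cv2.INTER_CUBIC)[:590]
b=cv2.resize(d['top']['frame'][165:245,170:270],None,fx=7.3,fy=7.3,interpolation=cv2.INTER_CUBIC)
cv2.imwrite('pics/c.png',a);cv2.imwrite('pics/d.png',b)
for n in d: print(n,-d[n]['R'].T@d[n]['t'])
```

```text
scene [-0.22731627  0.79509378  0.56825386]
top [0.40597023 0.12764196 1.20667389]
```

View pics/c.png

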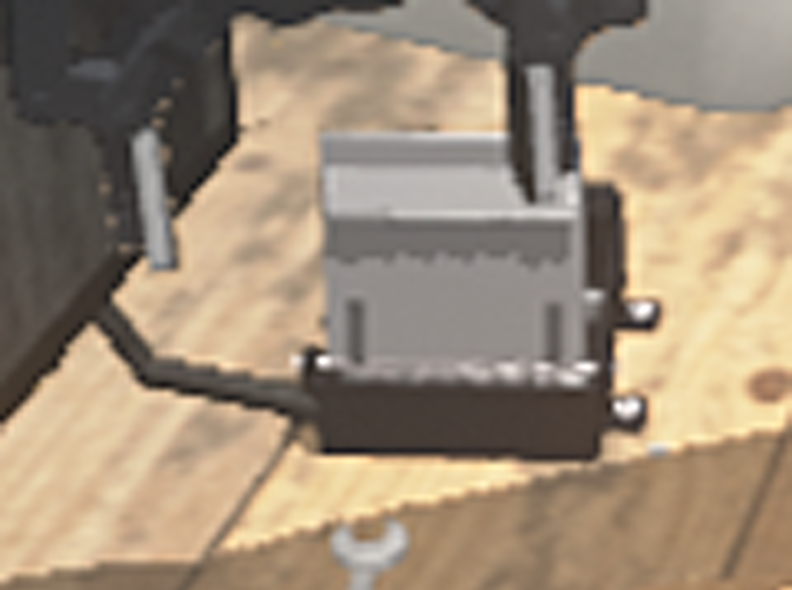

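View pics/d.png

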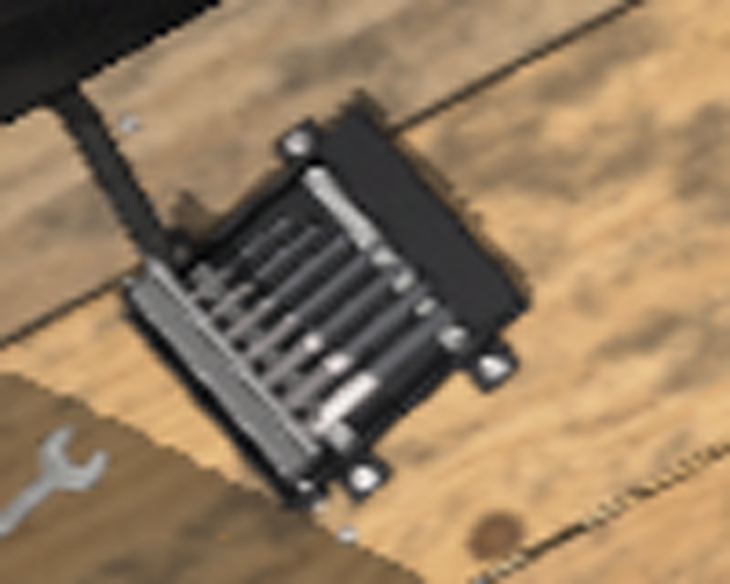

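Scene crop: the flap's outer face looks at the camera. Rear-wall base corners are at crop (322,452) and (600,457), and the flap's top edge at about (320,135)–(580,135). Top crop: the front wall top runs (360,95)–(528,305), and the hinge is at lower left.

```bash
cat > h.py <<'E'
import numpy as np, pickle
d=pickle.load(open('c.pkl','rb'))
def ray(n,u,v):
    c=d[n]; f=192/np.tan(np.radians(c['vfov']/2)); return -c['R'].T@c['t'], c['R'].T@np.array([(u-c['cx'])/f,(v-c['cy'])/f,1])
def hit(n,u,v,z):
    o,r=ray(n,u,v); return o+r*(z-o[2])/r[2]
def S(u,v,z): return hit('scene',155+(u+.5)/6.6-.5,175+(v+.5)/6.6-.5,z)
def T(u,v,z): return hit('top',170+(u+.5)/7.3-.5,165+(v+.5)/7.3-.5,z)
def proj(n,X):
    c=d[n]; f=192/np.tan(np.radians(c['vfov']/2)); p=c['R']@X+c['t']; return p[:2]/p[2]*f+[c['cx'],c['cy']]
E
python3 - <<'E'
from h import *
from scipy.optimize import least_squares as L
# label, view, crop px, case point
P=[('S',(322,452),(63,-52,0)),('S',(600,457),(63,52,0)),('S',(308,368),(63,-52,33)),('S',(606,372),(63,52,33)),
('T',(355,97),(-63,-52,47)),('T',(528,305),(-63,52,47)),('T',(310,170),(-39,-49,45)),('T',(470,340),(-39,49,45))]
def w(p,q): c,s=np.cos(p[2]),np.sin(p[2]); q=np.array(q)/1000; return np.array([p[0]+c*q[0]-s*q[1],p[1]+s*q[0]+c*q[1],q[2]])
H=lambda P:[ (S if k=='S' else T)(*px,q[2]/1000) for k,px,q in P]
for sub in (P,P[:4],P[4:]):
  hs=H(sub); r=L(lambda p:np.concatenate([(w(p,q)-h)[:2] for (_,_,q),h in zip(sub,hs)]),[.45,.2,2.])
  print(r.x,np.degrees(r.x[2]),np.round(r.fun*1000,1))
  if sub is P: R=r.x
print([np.round(h,4) for h in H(P)])
# screws
for px in [(298,143),(490,365),(365,477),(178,248)]:
  h=T(*px,.008); print(px, h)
# flap: edge corners seen in both: triangulate top-left/-right
from h import ray
def two(ps,pt):
  a,r=ray('scene',155+ps[0]/6.6,175+ps[1]/6.6);b,s=ray('top',170+pt[0]/7.3,165+pt[1]/7.3)
  x=np.linalg.lstsq(np.c_[r,-s],b-a,rcond=None)[0]; p,q=a+r*x[0],b+s*x[1]; return (p+q)/2,np.linalg.norm(p-q)
print(two((320,135),(155,262)))
o=d['scene']
for a in (1.3,1.57,1.75,1.9):
  q=[52-88*np.cos(a),-47,34+88*np.sin(a)]; X=w(R,q)
  ps=proj('scene',X);pt=proj('top',X);print(a,(ps-[155,175])*6.6,(pt-[170,165])*7.3)
E
```

```text
[0.4500255  0.26259596 2.31327586] 132.54094375099646 [-0.   0.7 -1.3 -0.  -6.5  2.7 -3.5  6.5 -1.6 -1.5  1.8 -1.5  9.  -2.8
  2.  -4.2]
[0.45308464 0.26034351 2.31860078] 132.8460389688778 [ 2.6 -1.6  1.7 -2.7 -3.9  0.4 -0.5  3.9]
[0.44678876 0.26468218 2.32462328] 133.1911030547877 [-4.7  1.5 -0.5  0.6  5.7  0.  -0.6 -2.2]
[array([0.4458, 0.3435, 0.    ]), array([0.3704, 0.2739, 0.    ]), array([0.4522, 0.3415, 0.033 ]), array([0.3726, 0.2673, 0.033 ]), array([0.5325, 0.2528, 0.047 ]), array([0.4525, 0.1825, 0.047 ]), array([0.5035, 0.2698, 0.045 ]), array([0.4383, 0.2049, 0.045 ])]
(298, 143) [0.51745994 0.27952236 0.008     ]
(490, 365) [0.42947657 0.19901837 0.008     ]
(365, 477) [0.38332556 0.2479567  0.008     ]
(178, 248) [0.47363722 0.32662563 0.008     ]
(array([0.46195111, 0.3169851 , 0.11505499]), np.float64(0.0026818708536178516))
1.3 [320.66804521 121.34580322] [155.31351392 249.73767928]
1.57 [307.95927676 145.39853779] [104.94681311 291.39429764]
1.75 [299.9925942  171.21188718] [ 72.83856347 319.89198123]
1.9 [293.93702599 198.20118897] [ 48.0786456  343.11753011]
```

Call:
servo_tool([
  {"x": -40,"y": -11,"z": 6,"wz": 4.5},
  {"x": -80,"y": -22,"z": 12,"wz": 9},
  {"x": -120,"y": -33,"z": 18,"wz": 13.5},
  {"x": -160,"y": -44,"z": 24,"wz": 18},
  {"x": -196,"y": -54,"z": 30,"wz": 21.5},
  {"x": -196,"y": -54,"z": 30,"wz": 21.5},
  {"x": -196,"y": -54,"z": 30,"wz": 21.5},
  {"x": -196,"y": -54,"z": 30,"wz": 21.5},
], fingers=0, grip_force=20)

```text
$.deltas[0]: bad value
```

Run:
```python
from workcell import monitor, vision
import cv2, numpy as np, pickle
from h import *
o=monitor.get_obs(); c=vision.read_camera('wrist')
print(o['clock'],o['position'],o['eef_rot'],o['width'],o['contact_force'],c['vfov'],c['cx'],c['cy'],c['mount'])
pickle.dump((o,c),open('w.pkl','wb'))
cv2.imwrite('pics/e.png',c['frame'])
```

```text
0.1 [0.22999009 0.47152242 0.23062619] [-3.14016528e+00  1.33161838e-05  2.68779087e+00] 0.08531983277322357 [-0.09143163 -0.30889097  0.54643557] 70.45767673047564 252.08906266870156 190.59809565081176 [[-5.11132591e-05 -9.59181985e-01 -2.82789528e-01  7.16941445e-02]
 [ 9.99999991e-01 -8.40732060e-05  1.04417749e-04 -4.30357724e-04]
 [-1.23930646e-04 -2.82789521e-01  9.59181980e-01 -1.42913524e-01]
 [ 0.00000000e+00  0.00000000e+00  0.00000000e+00  1.00000000e+00]]
```

View pics/e.png

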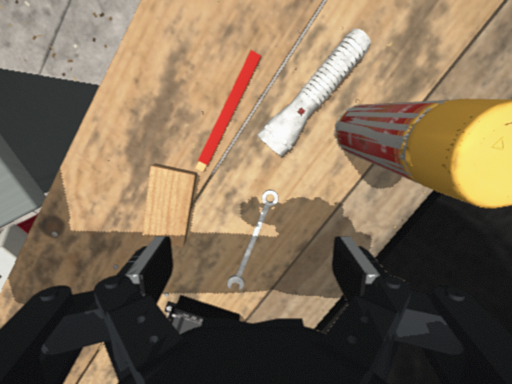

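The first call was refused, so nothing moved. The wrist view looks away from the case. I'll retry with all keys given.

Call:
servo_tool([
  {"x": -40,"y": -11,"z": 6,"wx": 0,"wy": 0,"wz": 4.5},
  {"x": -80,"y": -22,"z": 12,"wx": 0,"wy": 0,"wz": 9},
  {"x": -120,"y": -33,"z": 18,"wx": 0,"wy": 0,"wz": 13.5},
  {"x": -160,"y": -44,"z": 24,"wx": 0,"wy": 0,"wz": 18},
  {"x": -196,"y": -54,"z": 30,"wx": 0,"wy": 0,"wz": 21.5},
  {"x": -196,"y": -54,"z": 30,"wx": 0,"wy": 0,"wz": 21.5},
  {"x": -196,"y": -54,"z": 30,"wx": 0,"wy": 0,"wz": 21.5},
  {"x": -196,"y": -54,"z": 30,"wx": 0,"wy": 0,"wz": 21.5},
], fingers=0, grip_force=20)

```text
clock: 1.15
position: [0.3821, 0.3381, 0.2015]
eef_rot: [3.141, -0.0, 2.314]
contact_force: [0.4, -0.0, 0.2]
width: 0.0
grip_force: 0.0
```

Run:
```python
from workcell import monitor, vision
import cv2, numpy as np
s=vision.read_camera('scene')['frame']; t=vision.read_camera('top')['frame']
cv2.imwrite('pics/f.png',np.hstack([cv2.resize(s[130:260,170:290],(390,422)),cv2.resize(t[145:245,160:252],(388,422))]))
```

```text
(no output)
```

View pics/f.png

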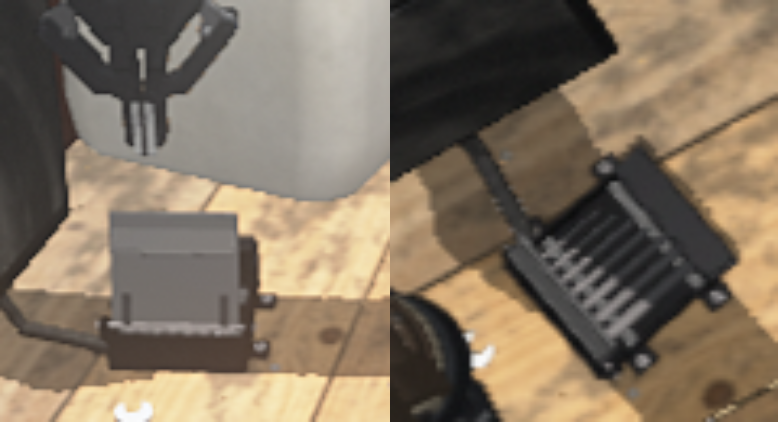

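Tip and flap are aligned, with the flap standing and centred ahead of the fingers. I'll go down behind it and make first contact.

Call:
servo_tool([
  {"x": 0,"y": 0,"z": 40,"wx": 0,"wy": 0,"wz": 0},
  {"x": 0,"y": 0,"z": 80,"wx": 0,"wy": 0,"wz": 0},
  {"x": 0,"y": 0,"z": 118,"wx": 0,"wy": 0,"wz": 0},
  {"x": -15,"y": 0,"z": 122,"wx": 0,"wy": 0,"wz": 0},
  {"x": -29,"y": 0,"z": 122,"wx": 0,"wy": 0,"wz": 0},
  {"x": -36,"y": 0,"z": 122,"wx": 0,"wy": 0,"wz": 0},
  {"x": -42,"y": 0,"z": 122,"wx": 0,"wy": 0,"wz": 0},
  {"x": -50,"y": 0,"z": 124,"wx": 0,"wy": 0,"wz": 0},
  {"x": -57,"y": 0,"z": 126,"wx": 0,"wy": 0,"wz": 0},
  {"x": -57,"y": 0,"z": 126,"wx": 0,"wy": 0,"wz": 0},
])

```text
clock: 2.5
position: [0.4213, 0.2949, 0.075]
eef_rot: [-3.141, 0.0, 2.312]
contact_force: [0.4, 0.7, -0.1]
width: 0.0004
grip_force: 0.0
```

Call:
servo_tool([
  {"x": -5,"y": 0,"z": 3,"wx": 0,"wy": 0,"wz": 0},
  {"x": -10,"y": 0,"z": 6,"wx": 0,"wy": 0,"wz": 0},
  {"x": -14,"y": 0,"z": 10,"wx": 0,"wy": 0,"wz": 0},
  {"x": -18,"y": 0,"z": 15,"wx": 0,"wy": 0,"wz": 0},
  {"x": -21,"y": 0,"z": 20,"wx": 0,"wy": 0,"wz": 0},
  {"x": -23,"y": 0,"z": 25,"wx": 0,"wy": 0,"wz": 0},
  {"x": -24,"y": 0,"z": 30,"wx": 0,"wy": 0,"wz": 0},
  {"x": -24,"y": 0,"z": 33,"wx": 0,"wy": 0,"wz": 0},
  {"x": -24,"y": 0,"z": 35,"wx": 0,"wy": 0,"wz": 0},
  {"x": -24,"y": 0,"z": 35,"wx": 0,"wy": 0,"wz": 0},
])

```text
clock: 3.75
position: [0.4372, 0.2778, 0.0401]
eef_rot: [-3.141, -0.0, 2.313]
contact_force: [0.6, -0.2, 1.1]
width: 0.0001
grip_force: 0.5
```

Run:
```python
from workcell import monitor, vision
import cv2, numpy as np
s=vision.read_camera('scene')['frame']; t=vision.read_camera('top')['frame']
print(monitor.get_obs()['contact_force'])
cv2.imwrite('pics/g.png',np.hstack([cv2.resize(s[180:250,180:250],(400,400),interpolation=2),cv2.resize(t[165:245,170:250],(400,400),interpolation=2)]))
```

```text
[ 1.1573923  -0.46788572  0.69794231]
```

View pics/g.png

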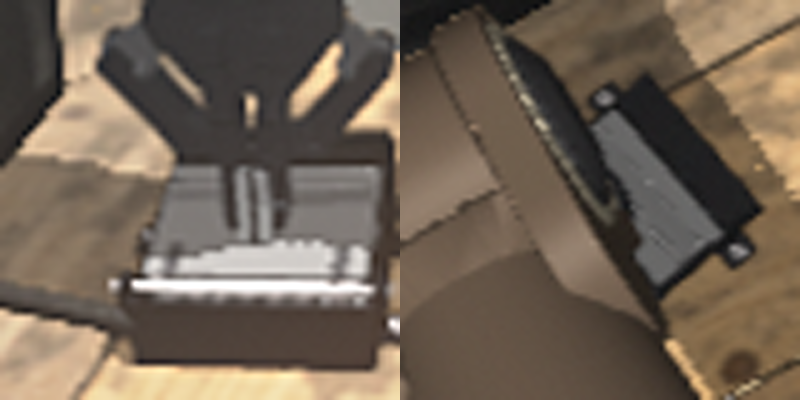

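The flap is folded almost flat, and the fingertip is on the smooth part between pin and step. I'll press gently until it meets the stop.

Call:
servo_tool([
  {"x": 0,"y": 0,"z": 1,"wx": 0,"wy": 0,"wz": 0},
  {"x": 0,"y": 0,"z": 2,"wx": 0,"wy": 0,"wz": 0},
  {"x": 0,"y": 0,"z": 2.5,"wx": 0,"wy": 0,"wz": 0},
  {"x": 0,"y": 0,"z": 2.5,"wx": 0,"wy": 0,"wz": 0},
])

```text
clock: 4.35
position: [0.4374, 0.2776, 0.0379]
eef_rot: [3.141, 0.0, 2.312]
contact_force: [0.8, -1.9, 2.6]
width: -0.0003
grip_force: 1.7
```

Call:
servo_tool([
  {"x": 0,"y": 0,"z": 0.5,"wx": 0,"wy": 0,"wz": 0},
  {"x": 0,"y": 0,"z": 1,"wx": 0,"wy": 0,"wz": 0},
  {"x": 0,"y": 0,"z": 1,"wx": 0,"wy": 0,"wz": 0},
])

```text
clock: 4.72
position: [0.4375, 0.2776, 0.0376]
eef_rot: [3.141, 0.0, 2.312]
contact_force: [-1.1, -3.3, 9.1]
width: -0.0
grip_force: 4.6
```

It's on the stop at 9 N. Now I'll slide towards the lip.

Call:
servo_tool([
  {"x": -2,"y": 0,"z": 0,"wx": 0,"wy": 0,"wz": 0},
  {"x": -4,"y": 0,"z": 0,"wx": 0,"wy": 0,"wz": 0},
  {"x": -6,"y": 0,"z": 0,"wx": 0,"wy": 0,"wz": 0},
  {"x": -8,"y": 0,"z": 0,"wx": 0,"wy": 0,"wz": 0},
  {"x": -10,"y": 0,"z": 0,"wx": 0,"wy": 0,"wz": 0},
  {"x": -12,"y": 0,"z": 0,"wx": 0,"wy": 0,"wz": 0},
])

```text
clock: 5.48
position: [0.4451, 0.2694, 0.0375]
eef_rot: [3.141, -0.002, 2.313]
contact_force: [-3.0, 0.1, 8.5]
width: -0.0001
grip_force: 4.4
```

Call:
servo_tool([
  {"x": -2,"y": 0,"z": 0,"wx": 0,"wy": 0,"wz": 0},
  {"x": -4,"y": 0,"z": 0,"wx": 0,"wy": 0,"wz": 0},
  {"x": -6,"y": 0,"z": 0,"wx": 0,"wy": 0,"wz": 0},
  {"x": -8,"y": 0,"z": 0,"wx": 0,"wy": 0,"wz": 0},
  {"x": -10,"y": 0,"z": 0,"wx": 0,"wy": 0,"wz": 0},
  {"x": -10,"y": 0,"z": 0,"wx": 0,"wy": 0,"wz": 0},
])

```text
clock: 6.22
position: [0.4514, 0.2626, 0.0374]
eef_rot: [3.141, -0.003, 2.313]
contact_force: [-4.6, 1.8, 8.9]
width: 0.0003
grip_force: 4.1
```

Call:
servo_tool([
  {"x": -2,"y": 0,"z": 0,"wx": 0,"wy": 0,"wz": 0},
  {"x": -4,"y": 0,"z": 0,"wx": 0,"wy": 0,"wz": 0},
  {"x": -6,"y": 0,"z": 0,"wx": 0,"wy": 0,"wz": 0},
  {"x": -8,"y": 0,"z": 0,"wx": 0,"wy": 0,"wz": 0},
  {"x": -8,"y": 0,"z": 0,"wx": 0,"wy": 0,"wz": 0},
])

```text
clock: 6.85
position: [0.4572, 0.257, 0.0374]
eef_rot: [3.14, -0.003, 2.313]
contact_force: [-2.6, 2.6, 6.5]
width: 0.0001
grip_force: 3.2
```

Call:
servo_tool([
  {"x": -2,"y": 0,"z": 0,"wx": 0,"wy": 0,"wz": 0},
  {"x": -4,"y": 0,"z": 0,"wx": 0,"wy": 0,"wz": 0},
  {"x": -5,"y": 0,"z": 0,"wx": 0,"wy": 0,"wz": 0},
  {"x": -5,"y": 0,"z": 0,"wx": 0,"wy": 0,"wz": 0},
])

```text
clock: 7.35
position: [0.4605, 0.2534, 0.0373]
eef_rot: [3.14, -0.003, 2.313]
contact_force: [-2.3, 3.3, 5.4]
width: -0.0001
grip_force: 3.0
```

Call:
servo_tool([
  {"x": -1,"y": 0,"z": 0.2,"wx": 0,"wy": 0,"wz": 0},
  {"x": -2,"y": 0,"z": 0.2,"wx": 0,"wy": 0,"wz": 0},
  {"x": -3,"y": 0,"z": 0.2,"wx": 0,"wy": 0,"wz": 0},
  {"x": -3,"y": 0,"z": 0.2,"wx": 0,"wy": 0,"wz": 0},
])

```text
clock: 7.85
position: [0.4613, 0.2525, 0.037]
eef_rot: [3.14, -0.007, 2.314]
contact_force: [-7.7, 8.4, 6.7]
width: 0.0001
grip_force: 6.8
```

Resistance is rising to 11 N, so this looks like the home stop. I'll push slightly more and look.

Call:
servo_tool([
  {"x": -1,"y": 0,"z": 0,"wx": 0,"wy": 0,"wz": 0},
  {"x": -1.5,"y": 0,"z": 0,"wx": 0,"wy": 0,"wz": 0},
  {"x": -1.5,"y": 0,"z": 0,"wx": 0,"wy": 0,"wz": 0},
  {"x": -1.5,"y": 0,"z": 0,"wx": 0,"wy": 0,"wz": 0},
])

```text
clock: 8.35
position: [0.4614, 0.2523, 0.0369]
eef_rot: [3.14, -0.01, 2.315]
contact_force: [-10.7, 12.5, 7.2]
width: -0.0003
grip_force: 8.7
```

Run:
```python
from workcell import monitor, vision
import cv2, numpy as np
s=vision.read_camera('scene')['frame']; t=vision.read_camera('top')['frame']
print(monitor.get_obs()['contact_force'])
cv2.imwrite('pics/i.png',np.hstack([cv2.resize(s[180:250,180:250],(400,400),interpolation=2),cv2.resize(t[165:245,170:250],(400,400),interpolation=2)]))
```

```text
[-10.07730343  12.44659023   6.59783838]
```

View pics/i.png

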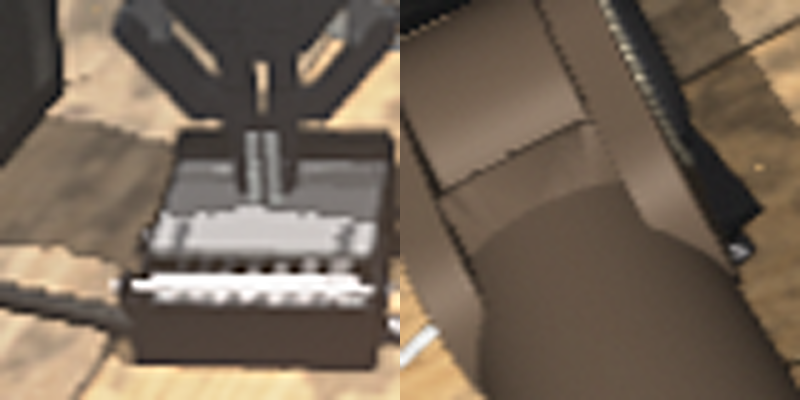

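The flap has slid about 20 mm, its front is under the lip, and the stop is firm. I'll relax most of the push, lift straight up and look.

Call:
servo_tool([
  {"x": 1.5,"y": 0,"z": 0,"wx": 0,"wy": 0,"wz": 0},
  {"x": 3,"y": 0,"z": -1,"wx": 0,"wy": 0,"wz": 0},
  {"x": 3,"y": 0,"z": -4,"wx": 0,"wy": 0,"wz": 0},
  {"x": 4,"y": 0,"z": -10,"wx": 0,"wy": 0,"wz": 0},
  {"x": 5,"y": 0,"z": -40,"wx": 0,"wy": 0,"wz": 0},
  {"x": 40,"y": 0,"z": -80,"wx": 0,"wy": 0,"wz": 0},
  {"x": 80,"y": 0,"z": -120,"wx": 0,"wy": 0,"wz": 0},
  {"x": 120,"y": 0,"z": -160,"wx": 0,"wy": 0,"wz": 0},
  {"x": 160,"y": 0,"z": -160,"wx": 0,"wy": 0,"wz": 0},
  {"x": 160,"y": 0,"z": -160,"wx": 0,"wy": 0,"wz": 0},
])

```text
clock: 9.7
position: [0.3547, 0.368, 0.1968]
eef_rot: [3.141, -0.0, 2.316]
contact_force: [-0.5, 0.4, -0.3]
width: 0.0001
grip_force: 0.0
```

Run:
```python
from workcell import monitor, vision
import cv2, numpy as np
s=vision.read_camera('scene')['frame']; t=vision.read_camera('top')['frame']
o=monitor.get_obs();print(o['contact_force'],o['position'],o['clock'])
cv2.imwrite('pics/j.png',np.hstack([cv2.resize(s[180:250,180:250],(400,400),interpolation=2),cv2.resize(t[165:245,170:250],(400,400),interpolation=2)]))
```

```text
[-0.1948999   0.17848953 -0.21348488] [0.3557564  0.36627311 0.19606599] 9.8
```

View pics/j.png

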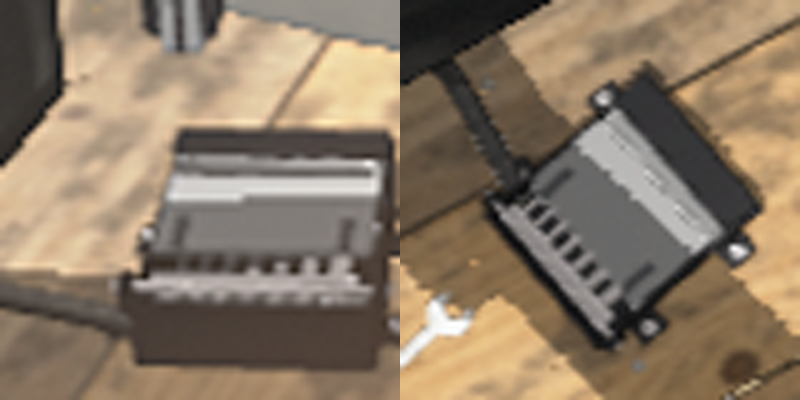

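The flap stays shut after release. To confirm the slide amount, I'll measure the visible edges in case coordinates.

Run:
```python
from h import *
import cv2
from workcell import vision
a=np.radians(132.5);ex=np.array([np.cos(a),np.sin(a)]);ey=np.array([-ex[1],ex[0]]);c=np.array([.45,.263])
# brightness profiles along case x averaged over y, per camera, at given z, with old (open) for comparison
for n in('scene','top'):
  f=cv2.cvtColor(vision.read_camera(n)['frame'],cv2.COLOR_BGR2GRAY).astype(np.float32)
  for z in(.040,.046):
    pr=[]
    for x in range(-66,70,3):
      v=[]
      for y in range(-36,37,3):
        p=c+ex*x/1e3+ey*y/1e3;u=proj(n,np.r_[p,z]);v.append(cv2.getRectSubPix(f,(1,1),(float(u[0]),float(u[1])))[0,0])
      pr.append((x,int(np.mean(v))))
    print(n,z,pr)
```

```text
scene 0.04 [(-66, 89), (-63, 70), (-60, 69), (-57, 70), (-54, 71), (-51, 70), (-48, 72), (-45, 93), (-42, 128), (-39, 159), (-36, 143), (-33, 123), (-30, 109), (-27, 131), (-24, 185), (-21, 204), (-18, 211), (-15, 212), (-12, 193), (-9, 164), (-6, 143), (-3, 126), (0, 125), (3, 124), (6, 124), (9, 122), (12, 121), (15, 121), (18, 121), (21, 121), (24, 121), (27, 123), (30, 120), (33, 114), (36, 102), (39, 92), (42, 86), (45, 88), (48, 93), (51, 108), (54, 144), (57, 164), (60, 175), (63, 173), (66, 153), (69, 135)]
scene 0.046 [(-66, 201), (-63, 183), (-60, 144), (-57, 106), (-54, 73), (-51, 69), (-48, 69), (-45, 70), (-42, 70), (-39, 70), (-36, 85), (-33, 114), (-30, 147), (-27, 150), (-24, 129), (-21, 114), (-18, 115), (-15, 169), (-12, 201), (-9, 210), (-6, 212), (-3, 202), (0, 172), (3, 150), (6, 129), (9, 125), (12, 123), (15, 124), (18, 122), (21, 121), (24, 120), (27, 121), (30, 121), (33, 121), (36, 122), (39, 121), (42, 115), (45, 103), (48, 92), (51, 84), (54, 85), (57, 87), (60, 103), (63, 142), (66, 164), (69, 175)]
top 0.04 [(-66, 98), (-63, 68), (-60, 50), (-57, 54), (-
[... 262 characters left out ...]
), (18, 99), (21, 99), (24, 99), (27, 101), (30, 108), (33, 94), (36, 85), (39, 85), (42, 104), (45, 142), (48, 142), (51, 137), (54, 104), (57, 31), (60, 31), (63, 76), (66, 104), (69, 108)]
top 0.046 [(-66, 98), (-63, 68), (-60, 49), (-57, 54), (-54, 54), (-51, 54), (-48, 54), (-45, 54), (-42, 53), (-39, 60), (-36, 116), (-33, 156), (-30, 155), (-27, 166), (-24, 173), (-21, 184), (-18, 184), (-15, 177), (-12, 152), (-9, 122), (-6, 108), (-3, 104), (0, 104), (3, 104), (6, 102), (9, 99), (12, 99), (15, 99), (18, 99), (21, 98), (24, 99), (27, 102), (30, 106), (33, 91), (36, 85), (39, 87), (42, 112), (45, 146), (48, 141), (51, 136), (54, 87), (57, 24), (60, 40), (63, 86), (66, 106), (69, 108)]
```

Run:
```python
from h import *
import cv2
from workcell import vision
a=np.radians(132.5);ex=np.array([np.cos(a),np.sin(a)]);c=np.array([.45,.263])
def W(x,z): return np.r_[c+ex*x/1e3,z/1e3]
for th in (1.3,1.4):
  for r,h in((0,4),(4,4),(20,4),(40,4),(58,4),(60,12),(77,4),(88,2)):
    x=52-r*np.cos(th)+h*np.sin(th); z=34+r*np.sin(th)+h*np.cos(th)
    u=proj('scene',W(x,z)); v=proj('top',W(x,z)); print(th,r,h,((u-[155,175])*6.6).round(),((v-[170,165])*7.3).round())
# now: predicted lines for slide s at theta .05 
for s in (0,5,10,15,20):
  th=.05; print(s,[(r,((proj('scene',W(52-(r+s)*np.cos(th)+h*np.sin(th),34+(r+s)*np.sin(th)+h*np.cos(th)))-[180,180])*400/70).round()) for r,h in((0,4),(58,4),(60,12),(77,4),(88,4))], ((proj('scene',W(-39,47))-[180,180])*400/70).round())
c2=vision.read_camera('scene')['frame']
A=d['scene']['frame'][175:265,185:255]; B=c2[175:265,185:255]
cv2.imwrite('pics/k.png',cv2.resize(np.hstack([A,B]),(784,504),interpolation=0))
```

```text
1.3 0 4 [454. 362.] [215. 398.]
1.3 4 4 [454. 352.] [215. 396.]
1.3 20 4 [453. 309.] [218. 388.]
1.3 40 4 [452. 256.] [221. 378.]
1.3 58 4 [450. 207.] [224. 369.]
1.3 60 12 [447. 208.] [208. 381.]
1.3 77 4 [449. 156.] [227. 359.]
1.3 88 2 [449. 124.] [233. 350.]
1.4 0 4 [454. 363.] [215. 398.]
1.4 4 4 [454. 353.] [214. 397.]
1.4 20 4 [452. 312.] [214. 392.]
1.4 40 4 [450. 261.] [213. 385.]
1.4 58 4 [448. 214.] [212. 379.]
1.4 60 12 [445. 216.] [195. 392.]
1.4 77 4 [446. 163.] [211. 373.]
1.4 88 2 [446. 132.] [214. 365.]
0 [(0, array([251., 274.])), (58, array([268., 196.])), (60, array([268., 179.])), (77, array([273., 172.])), (88, array([276., 159.]))] [277. 146.]
5 [(0, array([253., 267.])), (58, array([270., 190.])), (60, array([269., 172.])), (77, array([275., 166.])), (88, array([278., 153.]))] [277. 146.]
10 [(0, array([254., 260.])), (58, array([271., 183.])), (60, array([270., 166.])), (77, array([276., 160.])), (88, array([279., 146.]))] [277. 146.]
15 [(0, array([256., 253.])), (58, array([272., 177.])), (60, array([272., 160.])), (77, array([278., 154.])), (88, array([280., 140.]))] [277. 146.]
20 [(0, array([257., 247.])), (58, array([274., 171.])), (60, array([273., 154.])), (77, array([279., 148.])), (88, array([282., 135.]))] [277. 146.]
```

View pics/k.png

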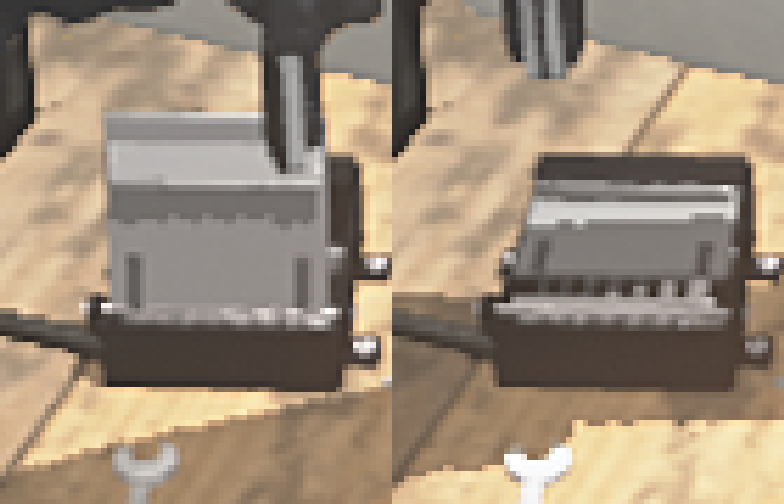

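Right panel: the bright strip's lower border is jagged, so it's the arm's shadow edge. The dark line just above it is the steep face of the step, at about -27 mm, which matches home. I'll move the arm away and recheck numerically.

Call:
servo_tool([
  {"x": 40,"y": 0,"z": -20,"wx": 0,"wy": 0,"wz": 0},
  {"x": 80,"y": 0,"z": -40,"wx": 0,"wy": 0,"wz": 0},
  {"x": 120,"y": 0,"z": -40,"wx": 0,"wy": 0,"wz": 0},
  {"x": 150,"y": 0,"z": -40,"wx": 0,"wy": 0,"wz": 0},
  {"x": 150,"y": 0,"z": -40,"wx": 0,"wy": 0,"wz": 0},
])

```text
clock: 10.58
position: [0.2543, 0.4776, 0.236]
eef_rot: [-3.141, 0.0, 2.314]
contact_force: [0.3, -0.5, -0.3]
width: 0.0
grip_force: 0.0
```

Run:
```python
from h import *
import cv2
from workcell import vision
a=np.radians(132.5);ex=np.array([np.cos(a),np.sin(a)]);ey=np.array([-ex[1],ex[0]]);c=np.array([.45,.263])
for n in('scene','top'):
  f=cv2.cvtColor(vision.read_camera(n)['frame'],cv2.COLOR_BGR2GRAY).astype(np.float32)
  for z in(.038,):
    print(n,[(x,int(np.mean([cv2.getRectSubPix(f,(1,1),tuple(map(float,proj(n,np.r_[c+ex*x/1e3+ey*y/1e3,z]))))[0,0] for y in range(-36,37,3)]))) for x in range(-48,52,2)])
```

```text
scene [(-48, 95), (-46, 120), (-44, 143), (-42, 160), (-40, 148), (-38, 134), (-36, 121), (-34, 112), (-32, 107), (-30, 136), (-28, 173), (-26, 198), (-24, 204), (-22, 209), (-20, 208), (-18, 206), (-16, 205), (-14, 205), (-12, 205), (-10, 205), (-8, 205), (-6, 205), (-4, 205), (-2, 205), (0, 205), (2, 204), (4, 201), (6, 199), (8, 197), (10, 196), (12, 196), (14, 196), (16, 197), (18, 197), (20, 197), (22, 199), (24, 203), (26, 200), (28, 175), (30, 150), (32, 125), (34, 102), (36, 91), (38, 85), (40, 82), (42, 83), (44, 82), (46, 96), (48, 126), (50, 188)]
top [(-48, 51), (-46, 51), (-44, 51), (-42, 50), (-40, 50), (-38, 66), (-36, 105), (-34, 140), (-32, 150), (-30, 147), (-28, 151), (-26, 162), (-24, 165), (-22, 170), (-20, 176), (-18, 176), (-16, 176), (-14, 176), (-12, 176), (-10, 176), (-8, 176), (-6, 176), (-4, 176), (-2, 176), (0, 176), (2, 176), (4, 175), (6, 173), (8, 169), (10, 167), (12, 166), (14, 167), (16, 166), (18, 166), (20, 166), (22, 166), (24, 166), (26, 166), (28, 170), (30, 173), (32, 157), (34, 142), (36, 129), (38, 117), (40, 100), (42, 125), (44, 190), (46, 228), (48, 228), (50, 221)]
```

The step's foot now measures about -26 to -28 mm in both views, against -26 expected when fully home. I'm handing in.

```bash
python3 -c "
from workcell import job; print(job.job_done())"
```

```text
the job is handed in; nothing more can be done
None
```

The flap is folded down and slid fully home under the lip, and it stayed shut after release. The job was handed in with the arm clear, at about 10.7 s on the clock and with forces up to about 18 N.

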